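# Set up one station of a vacuum filtration manifold

### The arm

A 6-joint arm with a two-finger parallel gripper is mounted at the origin on the work surface. World frame = base frame: x ahead of the robot, y to its left, z up, the work surface at z = 0. Lengths are in m, angles in rad, forces in N, time in s.
With the tool pointing down it reaches from about 0.3 to 1 m from the base axis. Payload 5.1 kg.
Tool frame: the origin (TCP) lies at the very end of the fingers, on their centre line; the grasp point (between the pads) lies behind it (robot.hold_point_z is the z of the grasp point in the tool frame, in m); z points along the fingers, y is the line along which they close (so a half turn about z gives the same grasp; the last joint's range is limited). The gripper opens to 95 mm and grips with 3 to 60 N. Pads are 20 mm wide; open, the fingers measure 119 mm over their backs; the gripper's body (75 mm by 180 mm) begins 59 mm behind the grasp point.
Start: joints at [-1.325, 0.124, 1.65, -0, 1.367, -0.083], TCP at [0.21, -0.615, 0.215] pointing down, gripper open.
Joint ranges: [-2.61, 2.61], [-1.02, 2.33], [0.03, 2.71], [-1.35, 4.49], [0.32, 2.68], [-2.91, 2.91]. Speed limits (rad/s): [2.57, 2.57, 3.14, 3.14, 3.14, 3.14].

### API

Orientations are given as [roll, pitch, yaw] about the fixed x, y, z axes, in that order (R = Rz(yaw) Ry(pitch) Rx(roll)).
In Python, from workcell import robot gives the robot as it stands. The module is installed in compiled form; this text tells all that it offers.
- The arm moves only by the tool carry_out, never from a script. Its argument "rows" is a list of rows, each an object of numbers: "grip": the opening, from -1 (shut) to 1 (fully open); "tx", "ty", "tz": the shift along the tool's x, y, z scaled (see below); "yaw": the turn about the tool's z scaled (see below). A call has 1 to 20 rows; each row shifts and turns the commanded pose from where the row before left it, along the tool's axes as they then stand; what a row does not reach is not made up. The controller multiplies each number of a shift by 40 mm and each number of a turn by 0.1 rad. A row lasts 1/8 s, in which the tool goes at most 62.5 mm and 10.7 degrees, less where a joint would pass 70% of its speed; a pose out of reach is approached as far as the arm can. A call with a number of a shift or a turn outside -1 to 1 is refused whole. A call with a gripper value outside its range is refused whole. The fingers move at their own pace and stop on an object; the grip force is fixed at half the most. Time passes only in rows, so rows that do not move let the fingers close. It gives the time, the measured TCP pose, the force, the opening and the grip force at its end, in the units of the state.
- robot.get_state(): the state, without advancing time (a new reading comes with each control period).
- robot.snapshot(name): name is "scene" or "top" or "wrist"; returns a dict with "image" (400x640x3 uint8, red, green, blue), "z_map" (400x640 float32, m along the optical axis (not along the pixel's ray), 0 where there is no reading), "fov_y" (degrees; the focal length in pixels is half the picture's height over the tangent of half this angle, whatever the lens; pixels are square), "cx", "cy" (the principal point, pixels), "R" (3x3) and "t" (3): a world point X has camera coordinates R X + t; the wrist camera has in their place "tool_from_camera" (4x4, takes a point from camera to tool coordinates, whose origin is the TCP and whose axes are the flange's). Camera axes: x right, y down, z forward; pixel columns grow to the right and rows downward; lengths in m; the calibration is good to about 2 mm. A picture is of the moment at which its call begins: read the wrist's pose just before it.
- robot.hand_in(): hands the job in; it is judged then, once.
The state is a dict: "time_s": time; "joints": joint angles; "qd": joint speeds; "tau": joint torques, N m; "ee_pos": TCP position; "ee_rot": TCP orientation; "force": force on the tool from outside, world axes, zero at the start; "ft_torque": the same for the moment, N m; "width": opening from 0.0 (shut) to 1.0 (fully open); "finger_force": force on a finger pad.
Only numpy, scipy, OpenCV 4.12 (cv2) and the standard library are available. Lean on these libraries where they do the work, as an engineer would, in place of code of your own. Each camera call takes 0.05 s, during which the arm holds its last target. There are 200 camera calls.

### The job

On the vacuum manifold, only the station with the glass funnel is to filter. Stand the sample bottle, which blocks a lever, upright in the spill tray beside the wash bottle; shut fully the valves of the two stations without a funnel, and only then ease open the funnel's valve to half, its lever at 45 degrees between shut (crosswise) and open (along its pipe), never past 60 degrees. Keep the bottle upright, do not knock the funnel, and leave everything else where it stands.

Things in the scene. Friction and masses are not known exactly. Their poses are not given: they have to be found in the camera images.
- header: stainless header tube of the manifold, 42 mm thick, 410 mm long, on two feet; fixed. Origin on the bench under the line of the valve stems, at the middle station; y runs along the tube, z up. The tube lies at x = 62 mm, top at height 76 mm, from y = -235 to 175 mm; an upright vacuum gauge 50 mm wide stands on it at y = -215 mm, top at 160 mm.
- branch_f: ball-valve branch that carries the glass filter funnel; fixed. Origin on the bench straight under the valve stem; x runs along the pipe from funnel seat to header, z up. Pipe 17 mm thick at height 55 mm (brass valve body 31 mm); 54 mm wide funnel seat, top at 105 mm, at x = -95 mm; header tube across at x = +62 mm. The branches stand 130 mm apart in any order.
- branch_p: ball-valve branch without funnel, the one whose lever the sample bottle blocks; fixed. Origin on the bench straight under the valve stem; x runs along the pipe from funnel seat to header, z up. Pipe 17 mm thick at height 55 mm (brass valve body 31 mm); 54 mm wide funnel seat, top at 105 mm, at x = -95 mm; header tube across at x = +62 mm. The branches stand 130 mm apart in any order.
- branch_q: ball-valve branch without funnel, the other one; fixed. Origin on the bench straight under the valve stem; x runs along the pipe from funnel seat to header, z up. Pipe 17 mm thick at height 55 mm (brass valve body 31 mm); 54 mm wide funnel seat, top at 105 mm, at x = -95 mm; header tube across at x = +62 mm. The branches stand 130 mm apart in any order.
- funnel: glass filter funnel clamped on the seat of its branch; fixed, must not be knocked. A cup 68 mm wide; origin on its axis at height 105.5 mm, rim at height 200 mm. Its clamp's lug reaches 55 mm from the axis towards branch -x.
- lever_f (a joint): lever of the valve with the funnel: opening angle in rad, 0 = shut (lever crosswise, along its branch's +y, against a stop), 1.571 = fully open (lever along its branch's +x, over the header, against a stop). Opening turns it clockwise seen from above. Stiff (0.16 N m of friction, no spring): it stays where it is left.
- lever_p (a joint): lever of the valve whose swing the sample bottle blocks: opening angle in rad, 0 = shut (lever crosswise, along its branch's +y, against a stop), 1.571 = fully open (lever along its branch's +x, over the header, against a stop). Opening turns it clockwise seen from above. Stiff (0.16 N m of friction, no spring): it stays where it is left.
- lever_q (a joint): lever of the valve of the other station without funnel: opening angle in rad, 0 = shut (lever crosswise, along its branch's +y, against a stop), 1.571 = fully open (lever along its branch's +x, over the header, against a stop). Opening turns it clockwise seen from above. Stiff (0.16 N m of friction, no spring): it stays where it is left.
- stem_f (a point): point on the upright turning axis of that lever, at the lever's mid height (105 mm above the bench)
- stem_p (a point): point on the upright turning axis of that lever, at the lever's mid height (105 mm above the bench)
- stem_q (a point): point on the upright turning axis of that lever, at the lever's mid height (105 mm above the bench)
- grip_f (a point): point on the lever's black sleeve, 60 mm from its turning axis, at mid thickness. The sleeve is a bar 14 mm wide, 10 mm thick (height 100 to 110 mm), from 28 to 82 mm from the axis
- grip_p (a point): point on the lever's black sleeve, 60 mm from its turning axis, at mid thickness. The sleeve is a bar 14 mm wide, 10 mm thick (height 100 to 110 mm), from 28 to 82 mm from the axis
- grip_q (a point): point on the lever's black sleeve, 60 mm from its turning axis, at mid thickness. The sleeve is a bar 14 mm wide, 10 mm thick (height 100 to 110 mm), from 28 to 82 mm from the axis
- sample_bottle: loose upright white plastic bottle with a grey round cap and a paper band, 56 mm wide up to 95 mm high, total height 148 mm, about 170 g; origin at the centre of its underside. It stands at the +y side of branch_p's valve, in the lever's way, and must be moved first.
- cap (a point): on the sample bottle's axis, 135 mm above its underside, at mid height of its cap; the cap is 38 mm wide and spans 122 to 148 mm, the neck below it 32 mm wide from 113 to 122 mm.
- tray: open white plastic spill tray, fixed, outside 210 x 120 x 24 mm (x, y, z), walls and floor 4 mm; origin under its centre. The wash bottle stands in its -x half; the +x half is free.
- wash_bottle: loose white wash bottle in the tray, 64 mm wide, yellow cap at 120 to 140 mm and thin bent yellow spout up to 185 mm high, reaching 65 mm from the axis to its -x side; origin at the centre of its underside. Leave alone.
- petri_dishes: loose stack of clear dishes, 57 mm wide, 41 mm high, near the valve of branch_q; origin at the underside. Leave alone.
- pipette_beaker: loose clear beaker with transfer pipettes, 72 mm wide, 190 mm high over the pipettes; origin at the underside. Leave alone.
- tube_rack: loose white rack with capped tubes, 96 x 222 mm, 102 mm high; origin at the underside. Leave alone.
- membrane_box: loose round white box, 70 mm wide, 30 mm high; origin at the underside. Leave alone.
- timer: loose white timer, 50 x 70 x 22 mm; origin at the underside. Leave alone.
- forceps: loose steel forceps lying on the bench, 125 mm long, 8 mm high; origin at the underside. Leave alone.

How it is judged:
By the outcome, as a careful person would: the job done as asked, in the order asked, and still so for the second after the job is handed in, with the robot touching nothing.
It also fails if it takes over 72 s, if anything falls off the work surface, if the arm or the gripper's body presses on something with over 40 N, if the wrist force passes 120 N, or if a joint passes its speed limit or range.

## Working session

There is one attempt and no reset: what is moved stays moved. The work goes in short steps, Python scripts to look and compute and a tool call to move; the robot and the scene stay as the last step left them, time stands still between calls to the robot, and variables do not carry over. Pictures are saved under pics/ and viewed, at most 10 in all, crops included, and the job is handed in when it is done.

Besides the shell and the picture viewer there is one more tool, called after "Request:" as name(argument=value, ...) on one line, values as JSON. carry_out: Moves the arm, as the interface text tells. Its arguments: {"type":"object","properties":{"rows":{"type":"array"}},"required":["rows"]}

```bash
mkdir -p pics
cat > h.py <<'E'
import numpy as np, cv2
from workcell import robot
def snap(n,f):
    s=robot.snapshot(n); cv2.imwrite('pics/'+f+'.png',s['image'][:,:,::-1]); np.savez(f+'.npz',**s); return s
def cloud(s):
    f=200/np.tan(np.radians(s['fov_y'])/2); z=s['z_map']; v,u=np.mgrid[:400,:640]
    P=np.stack([(u-s['cx'])/f*z,(v-s['cy'])/f*z,z],-1)
    W=(P-s['t'])@s['R']; W[z==0]=np.nan; return W
E
python3 - <<'E'
from h import *
s=snap('top','top'); snap('scene','scene'); print(robot.get_state(), robot.hold_point_z)
W=cloud(s); print(s['fov_y'],s['R'],s['t'])
E
```

```text
{'time_s': 0.1, 'joints': array([-1.32459601e+00,  1.24472395e-01,  1.65153497e+00, -1.91491223e-06,
        1.36746686e+00, -8.26488307e-02]), 'qd': array([ 0.00030013, -0.00342941, -0.00297802, -0.00172703, -0.00215278,
       -0.00107918]), 'tau': array([ 2.94409874e-04, -4.18881726e+01, -3.61095858e+01,  7.76321045e-02,
        4.61788382e-02, -6.82914947e-05]), 'ee_pos': array([ 0.20972215, -0.61463255,  0.21349038]), 'ee_rot': array([-3.13971735e+00, -1.53464268e-04,  3.28849387e-01]), 'force': array([0.00754904, 0.58783938, 0.83690047]), 'ft_torque': array([ 0.01641819, -0.0221376 , -0.04585884]), 'finger_force': 0.0, 'width': 1.000370256713098} -0.0188
47.90409458780007 [[-0.00427685 -0.99994785 -0.0092734 ]
 [-0.98564378  0.00578054 -0.1687392 ]
 [ 0.16878401  0.0084186  -0.98561711]] [-0.05121871  0.56173616  1.21429127]
```

View pics/top.png

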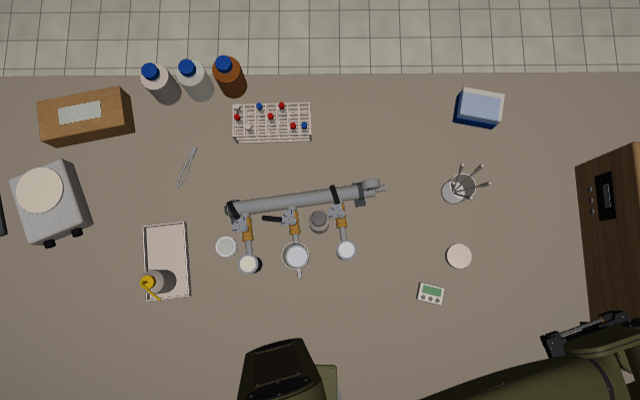

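View pics/scene.png

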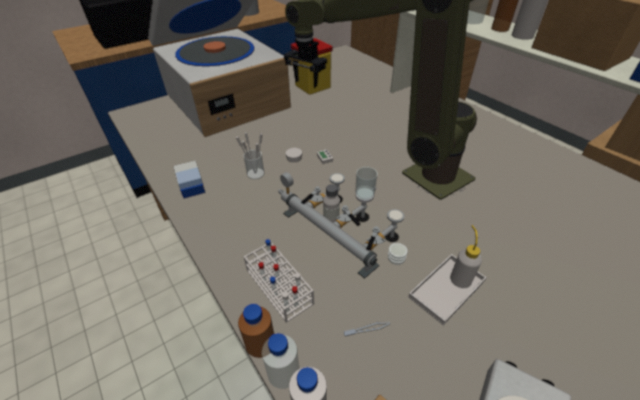

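The top view shows the header running left to right, with its gauge at about (370,190). The branches are q at left (245,230), f in the middle with the funnel (295,255), and p at right (342,220) with the bottle at (319,221). The tray is at (166,260). Next I'll measure from the cloud.

Run:
```python
from h import *
s=dict(np.load('top.npz')); W=cloud(s); I=s['image']
c=cv2.resize(I[170:310,130:400],None,fx=2.9,fy=2.9,interpolation=cv2.INTER_CUBIC); cv2.imwrite('pics/c.png',c[:,:,::-1])
z=W[...,2]; v,u=np.mgrid[:400,:640]
def box(u0,u1,v0,v1,z0,z1):
    m=(u>=u0)&(u<u1)&(v>=v0)&(v<v1)&(z>z0)&(z<z1); p=W[m]; return p
def rep(n,p):
    if len(p): 
        r=cv2.minAreaRect(p[:,:2].astype(np.float32)*1000); ce=cv2.minEnclosingCircle(p[:,:2].astype(np.float32)*1000)
        print(n,len(p),'med',np.median(p,0).round(4),'rect',np.round(r[0],1),np.round(r[1],1),round(r[2],1),'circ',np.round(ce[0],1),round(ce[1],1))
rep('cap',box(305,333,205,236,.138,.16))
rep('tray',box(135,200,210,310,.012,.035))
rep('trayfloor',box(135,200,210,310,.001,.010))
rep('wash',box(130,180,260,310,.115,.15))
rep('funnel',box(278,315,235,285,.19,.21))
rep('seatq',box(235,265,245,280,.098,.112))
rep('seatp',box(333,360,235,265,.098,.112))
rep('levf',box(255,296,210,226,.095,.114))
rep('levq',box(225,250,195,235,.095,.114))
rep('levp',box(325,345,180,215,.095,.114))
rep('petri',box(213,237,233,260,.03,.05))
h=box(225,360,180,220,.068,.08); rep('hdr',h)
```

```text
cap 172 med [ 0.4863 -0.0532  0.1484] rect [486.3 -53.8] [36.6 36.4] 66.2 circ [486.4 -53.2] 19.3
tray 553 med [0.3919 0.3565 0.023 ] rect [385.1 376.2] [211.  123.7] 7.0 circ [385.1 377. ] 120.5
trayfloor 3392 med [0.4067 0.3709 0.0038] rect [391.3 379.7] [288.3 186.8] 2.5 circ [391.2 380.4] 171.3
wash 306 med [0.3304 0.3699 0.1305] rect [326.5 375.9] [54.7 49.1] 10.9 circ [327.  376.1] 29.7
funnel 116 med [0.392  0.0091 0.1998] rect [390.8   3.3] [65.3 64.6] 89.8 circ [390.9   3. ] 33.5
seatq 341 med [0.3728 0.1307 0.1066] rect [372.9 131.3] [52.2 51.7] 89.8 circ [372.9 132.2] 27.3
seatp 331 med [ 0.4078 -0.1256  0.1059] rect [ 408.  -125.7] [51.5 52. ] 44.4 circ [ 408.1 -125.6] 26.7
levf 163 med [0.4896 0.0529 0.1097] rect [486.7  51.9] [88.8 20.8] 87.0 circ [488.7  51.8] 45.0
levq 171 med [0.4982 0.1638 0.1097] rect [495.9 164.5] [91.  20.5] 35.0 circ [497.2 162.7] 45.6
levp 152 med [ 0.5425 -0.1006  0.1095] rect [541.2 -98.4] [50.2 78. ] 87.1 circ [537.9 -97.3] 43.0
petri 343 med [0.421  0.2051 0.0419] rect [422.4 205.9] [55.6 52.6] 89.0 circ [421.5 205.5] 28.9
hdr 1439 med [0.5459 0.0161 0.0737] rect [520.8  13.9] [ 90.4 373.9] 7.8 circ [553.7  18.4] 187.1
```

View pics/c.png

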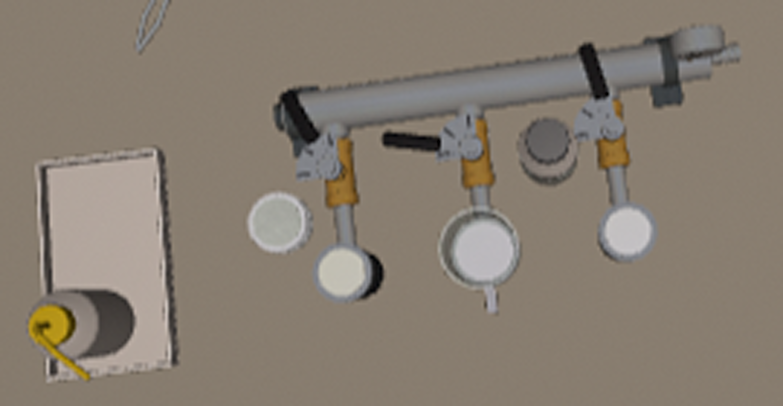

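The crop shows lever q partly open (black sleeve (290,95) to (315,140)). Lever f is nearly crosswise (385–440, 140), and lever p lies along its pipe (587,45)–(605,95). Next I'll fit the lever angles and tray frame, then work out the approach in tool axes.

```bash
cat >> h.py <<'E'
SP,SQ=np.array([408.,-125.7]),np.array([372.9,131.6])
Y=(SQ-SP)/np.linalg.norm(SQ-SP); X=np.array([Y[1],-Y[0]])
mid=(SP+SQ)/2
ST={'p':mid-130*Y+95*X,'f':mid+95*X,'q':mid+130*Y+95*X}
def levers(s):
    W=cloud(s)*1000; g=s['image'].max(-1).astype(int); m0=(g<60)&(abs(W[...,2]-108)<7)
    for k,c in ST.items():
        d=W[...,:2]-c; r=np.hypot(d[...,0],d[...,1]); m=m0&(r>30)&(r<90)
        p=d[m]; a=np.arctan2(p@X,p@Y); print(k,'stem',c.round(1),len(p),'open deg',np.degrees(np.median(a)).round(1),'tip r',r[m].max().round(1))
        L=cv2.fitLine(p.astype(np.float32),cv2.DIST_L2,0,.01,.01).ravel(); n=np.array([-L[1],L[0]])
        print('   line angle',np.degrees(np.arctan2(*(np.sign(L[:2]@p.mean(0))*np.array([L[:2]@X,L[:2]@Y])))).round(1),'offset of stem',(n@L[2:]).round(1))
def rel(x,y,z,st=None):
    "tool-axis shift in units (40 mm) and yaw to .1rad"
    st=st or robot.get_state(); from scipy.spatial.transform import Rotation as R
    return (R.from_euler('xyz',st['ee_rot']).as_matrix().T@(np.array([x,y,z])/1000-st['ee_pos'])/.04).round(2)
E
python3 - <<'E'
from h import *
s=dict(np.load('top.npz')); print(X,Y,np.degrees(np.arctan2(X[1],X[0]))); levers(s)
print(rel(486.4,-53.2,213.5),rel(486.4,-53.2,120))
E
```

```text
[0.99082314 0.13516476] [-0.13516476  0.99082314] 7.768147120046667
p stem [ 502.1 -113. ] 94 open deg 80.6 tip r 81.3
   line angle 80.6 offset of stem 0.0
f stem [484.6  15.8] 84 open deg 14.9 tip r 81.2
   line angle 13.9 offset of stem -1.2
q stem [467.  144.6] 162 open deg 71.0 tip r 89.5
   line angle 21.7 offset of stem -39.3
[ 11.08 -11.05   0.02] [ 11.08 -11.05   2.36]
```

Request:
carry_out(rows=[{"grip": 0.3,"yaw": 1},{"grip": 0.3,"yaw": 0.93},{"grip": 0.3,"tx": 0.55,"ty": -0.8},{"grip": 0.3,"tx": 0.55,"ty": -0.8},{"grip": 0.3,"tx": 0.55,"ty": -0.8},{"grip": 0.3,"tx": 0.55,"ty": -0.8},{"grip": 0.3,"tx": 0.55,"ty": -0.8},{"grip": 0.3,"tx": 0.55,"ty": -0.8},{"grip": 0.3,"tx": 0.55,"ty": -0.8},{"grip": 0.3,"tx": 0.55,"ty": -0.8},{"grip": 0.3,"tx": 0.55,"ty": -0.8},{"grip": 0.3,"tx": 0.55,"ty": -0.8},{"grip": 0.3,"tx": 0.55,"ty": -0.8},{"grip": 0.3,"tx": 0.55,"ty": -0.8},{"grip": 0.3,"tx": 0.55,"ty": -0.8},{"grip": 0.3,"tx": 0.55,"ty": -0.8},{"grip": 0.3,"tx": 0.55,"ty": -0.8},{"grip": 0.3}])

```text
validation failed for argument at $.ro...
```

Run:
```python
from h import *
st=robot.get_state(); print(st['time_s'],st['ee_pos'],st['ee_rot'],st['joints'],st['width'],rel(486.4,-53.2,121))
```

```text
0.1 [ 0.20972215 -0.61463255  0.21349038] [-3.13971735e+00 -1.53464268e-04  3.28849387e-01] [-1.32459601e+00  1.24472395e-01  1.65153497e+00 -1.91491223e-06
  1.36746686e+00 -8.26488307e-02] 1.000370256713098 [ 11.08 -11.05   2.33]
```

Request:
carry_out(rows=[{"grip": 0.3,"tx": 0,"ty": 0,"tz": 0,"yaw": 1},{"grip": 0.3,"tx": 0,"ty": 0,"tz": 0,"yaw": 0.93},{"grip": 0.3,"tx": 0.55,"ty": -0.8,"tz": 0,"yaw": 0},{"grip": 0.3,"tx": 0.55,"ty": -0.8,"tz": 0,"yaw": 0},{"grip": 0.3,"tx": 0.55,"ty": -0.8,"tz": 0,"yaw": 0},{"grip": 0.3,"tx": 0.55,"ty": -0.8,"tz": 0,"yaw": 0},{"grip": 0.3,"tx": 0.55,"ty": -0.8,"tz": 0,"yaw": 0},{"grip": 0.3,"tx": 0.55,"ty": -0.8,"tz": 0,"yaw": 0},{"grip": 0.3,"tx": 0.55,"ty": -0.8,"tz": 0,"yaw": 0},{"grip": 0.3,"tx": 0.55,"ty": -0.8,"tz": 0,"yaw": 0},{"grip": 0.3,"tx": 0.55,"ty": -0.8,"tz": 0,"yaw": 0},{"grip": 0.3,"tx": 0.55,"ty": -0.8,"tz": 0,"yaw": 0},{"grip": 0.3,"tx": 0.55,"ty": -0.8,"tz": 0,"yaw": 0},{"grip": 0.3,"tx": 0.55,"ty": -0.8,"tz": 0,"yaw": 0},{"grip": 0.3,"tx": 0.55,"ty": -0.8,"tz": 0,"yaw": 0},{"grip": 0.3,"tx": 0.55,"ty": -0.8,"tz": 0,"yaw": 0},{"grip": 0.3,"tx": 0.55,"ty": -0.8,"tz": 0,"yaw": 0},{"grip": 0.3,"tx": 0,"ty": 0,"tz": 0,"yaw": 0}])

```text
time_s: 2.35
ee_pos: [0.4721, -0.0932, 0.2142]
ee_rot: [-3.141, 0.001, 0.14]
force: [-0.8, -0.3, 0.5]
width: 0.648
finger_force: 0.0
```

```bash
cat >> h.py <<'E'
def wcloud(s,st):
    from scipy.spatial.transform import Rotation as R
    f=200/np.tan(np.radians(s['fov_y'])/2); z=s['z_map']; v,u=np.mgrid[:400,:640]
    P=np.stack([(u-s['cx'])/f*z,(v-s['cy'])/f*z,z],-1); T=s['tool_from_camera']
    W=(P@T[:3,:3].T+T[:3,3])@R.from_euler('xyz',st['ee_rot']).as_matrix().T+st['ee_pos']; W[z==0]=np.nan; return W
E
python3 - <<'E'
from h import *
st=robot.get_state(); s=snap('wrist','w1'); W=wcloud(s,st)*1000
print(rel(486.4,-53.2,121))
m=(W[...,2]>141)&(W[...,2]<155)&(np.hypot(W[...,0]-486,W[...,1]+53)<40); p=W[m]
if len(p): print(len(p),np.median(p,0),cv2.minEnclosingCircle(p[:,:2].astype(np.float32)))
E
```

```text
[ 0.51 -0.97  2.33]
1475 [488.92752512 -55.99547065 147.39651678] ((487.8818664550781, -55.81519317626953), 19.88089942932129)
```

View pics/w1.png

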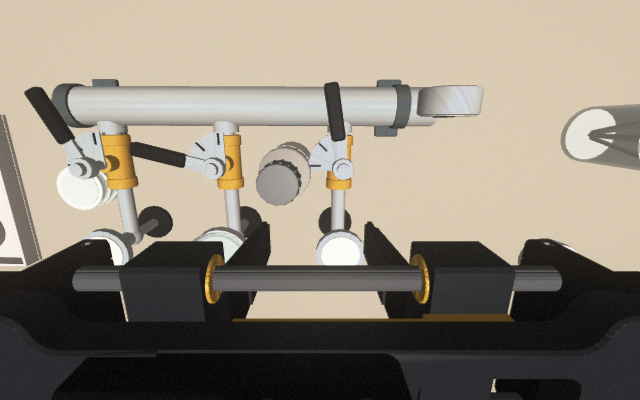

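The wrist view shows the cap at (280,183). The p lever (335,110) is nearly open, f (160,155) is slightly open, and q (50,115) is about 60° open. The cap position agrees with the top camera to about 2 mm, so I'll grasp it.

Request:
carry_out(rows=[{"grip": 0.3,"tx": 0.53,"ty": -0.94,"tz": 0,"yaw": 0},{"grip": 0.3,"tx": 0,"ty": 0,"tz": 0,"yaw": 0},{"grip": 0.3,"tx": 0,"ty": 0,"tz": 0.6,"yaw": 0},{"grip": 0.3,"tx": 0,"ty": 0,"tz": 0.6,"yaw": 0},{"grip": 0.3,"tx": 0,"ty": 0,"tz": 0.6,"yaw": 0},{"grip": 0.3,"tx": 0,"ty": 0,"tz": 0.5,"yaw": 0},{"grip": 0.3,"tx": 0,"ty": 0,"tz": 0,"yaw": 0},{"grip": -1,"tx": 0,"ty": 0,"tz": 0,"yaw": 0},{"grip": -1,"tx": 0,"ty": 0,"tz": 0,"yaw": 0},{"grip": -1,"tx": 0,"ty": 0,"tz": 0,"yaw": 0},{"grip": -1,"tx": 0,"ty": 0,"tz": 0,"yaw": 0},{"grip": -1,"tx": 0,"ty": 0,"tz": 0,"yaw": 0}])

```text
time_s: 3.9
ee_pos: [0.4884, -0.0551, 0.1236]
ee_rot: [3.141, -0.001, 0.136]
force: [-0.4, -1.5, 4.1]
width: 0.397
finger_force: 30.0
```

Request:
carry_out(rows=[{"grip": -1,"tx": 0,"ty": 0,"tz": -0.3,"yaw": 0},{"grip": -1,"tx": 0,"ty": 0,"tz": -0.6,"yaw": 0},{"grip": -1,"tx": 0,"ty": 0,"tz": -0.8,"yaw": 0},{"grip": -1,"tx": 0,"ty": 0,"tz": -0.8,"yaw": 0},{"grip": -1,"tx": 0,"ty": 0,"tz": -0.8,"yaw": 0},{"grip": -1,"tx": 0,"ty": 0,"tz": -0.6,"yaw": 0},{"grip": -1,"tx": 0,"ty": -0.4,"tz": 0,"yaw": 0},{"grip": -1,"tx": 0,"ty": -0.8,"tz": 0,"yaw": 0},{"grip": -1,"tx": 0,"ty": -1,"tz": 0,"yaw": 0},{"grip": -1,"tx": 0,"ty": -1,"tz": 0,"yaw": 0},{"grip": -1,"tx": 0,"ty": -1,"tz": 0,"yaw": 0},{"grip": -1,"tx": 0.1,"ty": -1,"tz": 0,"yaw": 0},{"grip": -1,"tx": 0.1,"ty": -1,"tz": 0,"yaw": 0},{"grip": -1,"tx": 0,"ty": -1,"tz": 0,"yaw": 0},{"grip": -1,"tx": 0,"ty": -1,"tz": 0,"yaw": 0},{"grip": -1,"tx": 0,"ty": -1,"tz": 0,"yaw": 0},{"grip": -1,"tx": 0,"ty": -0.8,"tz": 0,"yaw": 0},{"grip": -1,"tx": 0,"ty": -0.6,"tz": 0,"yaw": 0},{"grip": -1,"tx": 0,"ty": -0.4,"tz": 0,"yaw": 0},{"grip": -1,"tx": 0,"ty": 0,"tz": 0,"yaw": 0}])

```text
time_s: 6.4
ee_pos: [0.4351, 0.3828, 0.2773]
ee_rot: [3.14, 0.002, 0.137]
force: [0.3, -0.1, -1.3]
width: 0.397
finger_force: 30.0
```

Run:
```python
from h import *
st=robot.get_state(); print(st['ee_pos'],st['ee_rot'],st['width'],rel(435,382,129)); s=snap('top','t2'); 
c=cv2.resize(s['image'][150:320,100:400],None,fx=2.6,fy=2.6,interpolation=cv2.INTER_CUBIC); cv2.imwrite('pics/c2.png',c[:,:,::-1])
levers(s)
```

```text
[0.4350809  0.38277608 0.27733999] [3.14045374e+00 2.07108018e-03 1.37459392e-01] 0.3971688951487532 [0.   0.01 3.71]
p stem [ 502.1 -113. ] 93 open deg 80.6 tip r 81.3
   line angle 80.7 offset of stem 0.2
f stem [484.6  15.8] 87 open deg 15.1 tip r 80.7
   line angle 14.5 offset of stem -0.7
q stem [467.  144.6] 163 open deg 71.2 tip r 89.4
   line angle 21.8 offset of stem -39.6
```

View pics/c2.png

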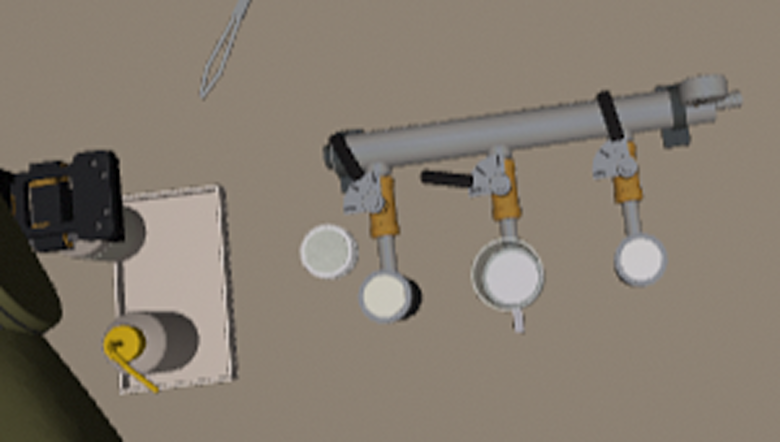

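The bottle is still held, the levers haven't moved, and the wash bottle is at (130–165,345). Gripper position matches the free half of the tray, so I'm lowering now.

Request:
carry_out(rows=[{"grip": -1,"tx": 0,"ty": 0,"tz": 0.6,"yaw": 0},{"grip": -1,"tx": 0,"ty": 0,"tz": 0.8,"yaw": 0},{"grip": -1,"tx": 0,"ty": 0,"tz": 0.8,"yaw": 0},{"grip": -1,"tx": 0,"ty": 0,"tz": 0.7,"yaw": 0},{"grip": -1,"tx": 0,"ty": 0,"tz": 0.4,"yaw": 0},{"grip": -1,"tx": 0,"ty": 0,"tz": 0.25,"yaw": 0},{"grip": -1,"tx": 0,"ty": 0,"tz": 0.1,"yaw": 0},{"grip": -1,"tx": 0,"ty": 0,"tz": 0.05,"yaw": 0},{"grip": -1,"tx": 0,"ty": 0,"tz": 0.04,"yaw": 0},{"grip": -1,"tx": 0,"ty": 0,"tz": 0,"yaw": 0}])

```text
time_s: 7.7
ee_pos: [0.4363, 0.3824, 0.1295]
ee_rot: [-3.141, -0.001, 0.136]
force: [0.4, 0.0, -1.0]
width: 0.393
finger_force: 30.0
```

Request:
carry_out(rows=[{"grip": -1,"tx": 0,"ty": 0,"tz": 0.03,"yaw": 0},{"grip": -1,"tx": 0,"ty": 0,"tz": 0.03,"yaw": 0},{"grip": -1,"tx": 0,"ty": 0,"tz": 0,"yaw": 0},{"grip": -0.1,"tx": 0,"ty": 0,"tz": 0,"yaw": 0},{"grip": 0.2,"tx": 0,"ty": 0,"tz": 0,"yaw": 0},{"grip": 0.2,"tx": 0,"ty": 0,"tz": 0,"yaw": 0},{"grip": 0.2,"tx": 0,"ty": 0,"tz": -0.5,"yaw": 0},{"grip": 0.2,"tx": 0,"ty": 0,"tz": -0.8,"yaw": 0},{"grip": 0.2,"tx": 0,"ty": 0,"tz": -1,"yaw": 0},{"grip": 0.2,"tx": 0,"ty": 0,"tz": 0,"yaw": 0}])

```text
time_s: 8.95
ee_pos: [0.4384, 0.3839, 0.225]
ee_rot: [-3.137, -0.009, 0.136]
force: [-0.5, 0.5, 0.9]
width: 0.6
finger_force: 0.0
```

Run:
```python
from h import *
st=robot.get_state(); print(st['time_s'],st['ee_pos'],st['ee_rot'])
q=ST['q']
# q lever from first wrist view
s=dict(np.load('w1.npz')); 
st1={'ee_pos':np.array([.4721,-.0932,.2142]),'ee_rot':np.array([-3.141,.001,.14])}
W=wcloud(s,st1)*1000; g=s['image'].max(-1)
for k,c in ST.items():
    d=W[...,:2]-c; r=np.hypot(d[...,0],d[...,1]); m=(g<60)&(abs(W[...,2]-106)<8)&(r>30)&(r<90); m[230:]=0
    p=d[m]; a=np.degrees(np.arctan2(p@X,p@Y)); print(k,len(p),np.median(a),np.percentile(a,[5,95]))
w=snap('top','t3'); W=cloud(w)*1000
for n,c,z0,z1 in (('bottle',(436,382),140,158),('wash',(327,376),110,150)):
    m=(W[...,2]>z0)&(W[...,2]<z1)&(np.hypot(W[...,0]-c[0],W[...,1]-c[1])<45);p=W[m];print(n,len(p),np.median(p,0) if len(p) else '')
```

```text
8.95 [0.43835825 0.38394381 0.22498483] [-3.13673607 -0.00890564  0.13589254]
p 299 80.14669571971586 [75.12535764 91.54060595]
f 689 16.833295576079827 [10.10187775 24.87436963]
q 1516 74.66886039610225 [ 64.91346266 171.37335974]
bottle 33 [420.47032693 379.47484337 152.04901865]
wash 396 [330.86665516 368.79908038 122.21506853]
```

Request:
carry_out(rows=[{"grip": -1,"tx": 0,"ty": 0,"tz": 0,"yaw": 0},{"grip": -1,"tx": 0.2,"ty": 0.6,"tz": 0,"yaw": 0},{"grip": -1,"tx": 0.3,"ty": 0.9,"tz": 0,"yaw": 0},{"grip": -1,"tx": 0.3,"ty": 0.9,"tz": 0,"yaw": 0},{"grip": -1,"tx": 0.3,"ty": 0.9,"tz": 0,"yaw": 0},{"grip": -1,"tx": 0.2,"ty": 0.9,"tz": 0,"yaw": 0},{"grip": -1,"tx": 0.2,"ty": 0.9,"tz": 0,"yaw": 0},{"grip": -1,"tx": 0.2,"ty": 0.6,"tz": 0,"yaw": 0},{"grip": -1,"tx": 0.05,"ty": 0.3,"tz": 0,"yaw": 0},{"grip": -1,"tx": 0,"ty": 0,"tz": 0.4,"yaw": 0},{"grip": -1,"tx": 0,"ty": 0,"tz": 0.7,"yaw": 0},{"grip": -1,"tx": 0,"ty": 0,"tz": 0.5,"yaw": 0},{"grip": -1,"tx": 0,"ty": 0,"tz": 0,"yaw": 0}])

```text
time_s: 10.62
ee_pos: [0.5359, 0.1543, 0.1515]
ee_rot: [3.142, 0.006, 0.137]
force: [0.6, -0.9, 0.0]
width: 0.007
finger_force: 0.0
```

```bash
cat >> h.py <<'E'
def ab(k,st=None):
    st=st or robot.get_state(); d=st['ee_pos'][:2]*1000-ST[k]; return np.r_[d@X,d@Y,st['ee_pos'][2]*1000].round(1)
E
python3 - <<'E'
from h import *
print(ab('q'))
s=snap('wrist','w2'); t=snap('top','t4')
W=cloud(t)*1000
for n,c,z0,z1 in (('bottle',(436,382),140,158),('wash',(327,376),110,150)):
    m=(W[...,2]>z0)&(W[...,2]<z1)&(np.hypot(W[...,0]-c[0],W[...,1]-c[1])<45);p=W[m];print(n,len(p),np.median(p,0) if len(p) else '')
E
```

```text
[ 69.5   0.3 151.5]
bottle 201 [433.42446711 380.86492716 152.08274846]
wash 385 [330.8646561  369.1508291  122.44702329]
```

View pics/w2.png

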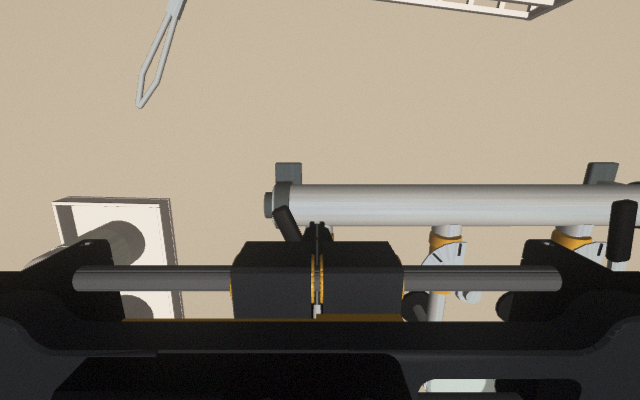

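The sample bottle stands free in the tray and the wash bottle hasn't moved. The q lever (283,215) lies just left of the closed fingers (318,230), so I'll lower and sweep it towards shut.

Request:
carry_out(rows=[{"grip": -1,"tx": 0,"ty": 0.1,"tz": 0.5,"yaw": 0},{"grip": -1,"tx": 0,"ty": 0,"tz": 0.6,"yaw": 0},{"grip": -1,"tx": 0,"ty": 0,"tz": 0.37,"yaw": 0},{"grip": -1,"tx": 0,"ty": 0,"tz": 0,"yaw": 0},{"grip": -1,"tx": -0.06,"ty": -0.19,"tz": 0,"yaw": 0},{"grip": -1,"tx": -0.06,"ty": -0.19,"tz": 0,"yaw": 0},{"grip": -1,"tx": -0.06,"ty": -0.2,"tz": 0,"yaw": 0},{"grip": -1,"tx": -0.06,"ty": -0.2,"tz": 0,"yaw": 0},{"grip": -1,"tx": -0.12,"ty": -0.19,"tz": 0,"yaw": 0},{"grip": -1,"tx": -0.12,"ty": -0.19,"tz": 0,"yaw": 0},{"grip": -1,"tx": -0.18,"ty": -0.15,"tz": 0,"yaw": 0},{"grip": -1,"tx": -0.18,"ty": -0.15,"tz": 0,"yaw": 0},{"grip": -1,"tx": 0,"ty": 0,"tz": 0,"yaw": 0}])

```text
time_s: 12.35
ee_pos: [0.4964, 0.2042, 0.0958]
ee_rot: [-3.14, 0.001, 0.136]
force: [0.2, 0.1, -0.1]
width: 0.007
finger_force: 0.0
```

Run:
```python
from h import *
print(ab('q'),robot.get_state()['force'])
```

```text
[37.1 55.1 95.8] [ 0.22288255  0.13627327 -0.08408777]
```

Request:
carry_out(rows=[{"grip": -1,"tx": -0.2,"ty": -0.1,"tz": 0.05,"yaw": 0},{"grip": -1,"tx": -0.2,"ty": -0.08,"tz": 0,"yaw": 0},{"grip": -1,"tx": -0.1,"ty": 0,"tz": 0,"yaw": 0},{"grip": -1,"tx": -0.05,"ty": 0,"tz": 0,"yaw": 0},{"grip": -1,"tx": 0,"ty": 0,"tz": 0,"yaw": 0}])

```text
time_s: 12.98
ee_pos: [0.4777, 0.2084, 0.0943]
ee_rot: [-3.14, -0.01, 0.135]
force: [13.8, 1.7, -8.7]
width: 0.001
finger_force: 6.9
```

Run:
```python
from h import *
print(ab('q'),robot.get_state()['force'])
```

```text
[19.2 61.8 94.3] [13.79160104  1.67351918 -8.71405473]
```

Request:
carry_out(rows=[{"grip": -1,"tx": 0.3,"ty": 0,"tz": 0,"yaw": 0},{"grip": -1,"tx": 0.3,"ty": 0,"tz": -0.4,"yaw": 0},{"grip": -1,"tx": 0,"ty": 0,"tz": -0.9,"yaw": 0},{"grip": -1,"tx": 0,"ty": 0,"tz": -0.9,"yaw": 0},{"grip": -1,"tx": 0,"ty": 0.4,"tz": -0.9,"yaw": 0},{"grip": -1,"tx": 0.1,"ty": 0.9,"tz": 0,"yaw": 0},{"grip": -1,"tx": 0.1,"ty": 1,"tz": 0,"yaw": 0},{"grip": -1,"tx": 0.1,"ty": 1,"tz": 0,"yaw": 0},{"grip": -1,"tx": 0.1,"ty": 1,"tz": 0,"yaw": 0},{"grip": -1,"tx": 0.1,"ty": 1,"tz": 0,"yaw": 0},{"grip": -1,"tx": 0,"ty": 1,"tz": 0,"yaw": 0},{"grip": -1,"tx": 0,"ty": 1,"tz": 0,"yaw": 0},{"grip": -1,"tx": 0,"ty": 0.9,"tz": 0,"yaw": 0},{"grip": -1,"tx": 0,"ty": 0.5,"tz": 0,"yaw": 0},{"grip": -1,"tx": 0,"ty": 0,"tz": 0,"yaw": 0}])

```text
time_s: 14.85
ee_pos: [0.5654, -0.132, 0.2182]
ee_rot: [-3.141, 0.0, 0.134]
force: [0.3, 0.2, -0.3]
width: 0.007
finger_force: 0.0
```

Run:
```python
from h import *
print(ab('p'),robot.get_state()['force']); s=snap('top','t5'); levers(s)
c=cv2.resize(s['image'][170:310,130:400],None,fx=2.9,fy=2.9,interpolation=cv2.INTER_CUBIC); cv2.imwrite('pics/c5.png',c[:,:,::-1])
```

```text
[ 60.1 -27.4 218.2] [ 0.29767799  0.23948016 -0.28885931]
p stem [ 502.1 -113. ] 1 open deg 84.5 tip r 63.6
   line angle -3.9 offset of stem 63.6
f stem [484.6  15.8] 83 open deg 15.1 tip r 80.8
   line angle 14.2 offset of stem -0.8
q stem [467.  144.6] 148 open deg 5.3 tip r 90.0
   line angle -6.4 offset of stem 7.2
```

View pics/c5.png

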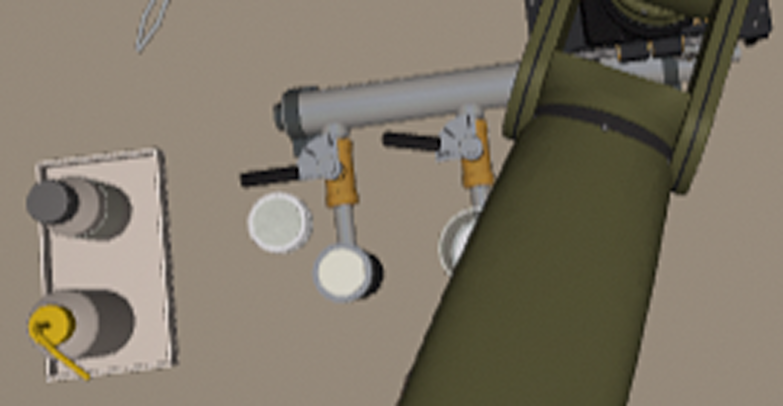

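The q lever now lies crosswise (242–300,175), the bottle and wash bottle both stand in the tray, and f hasn't moved. Next is lever p.

Request:
carry_out(rows=[{"grip": -1,"tx": 0,"ty": 0,"tz": 0.6,"yaw": 0},{"grip": -1,"tx": 0,"ty": 0,"tz": 0.8,"yaw": 0},{"grip": -1,"tx": 0,"ty": 0,"tz": 0.8,"yaw": 0},{"grip": -1,"tx": 0,"ty": 0,"tz": 0.6,"yaw": 0},{"grip": -1,"tx": 0,"ty": 0,"tz": 0.3,"yaw": 0},{"grip": -1,"tx": 0,"ty": 0,"tz": 0,"yaw": 0},{"grip": -1,"tx": 0.06,"ty": -0.44,"tz": 0,"yaw": 0},{"grip": -1,"tx": 0,"ty": -0.26,"tz": 0,"yaw": 0},{"grip": -1,"tx": 0,"ty": -0.25,"tz": 0,"yaw": 0},{"grip": -1,"tx": -0.06,"ty": -0.2,"tz": 0,"yaw": 0},{"grip": -1,"tx": -0.06,"ty": -0.2,"tz": 0,"yaw": 0},{"grip": -1,"tx": -0.12,"ty": -0.18,"tz": 0,"yaw": 0},{"grip": -1,"tx": -0.12,"ty": -0.19,"tz": 0,"yaw": 0},{"grip": -1,"tx": -0.18,"ty": -0.15,"tz": 0,"yaw": 0},{"grip": -1,"tx": -0.18,"ty": -0.15,"tz": 0,"yaw": 0},{"grip": -1,"tx": 0,"ty": 0,"tz": 0,"yaw": 0}])

```text
time_s: 16.9
ee_pos: [0.527, -0.0539, 0.0936]
ee_rot: [-3.14, 0.001, 0.136]
force: [0.6, -0.3, -0.3]
width: 0.005
finger_force: 0.0
```

Run:
```python
from h import *
print(ab('p'),robot.get_state()['force'])
```

```text
[32.6 55.2 93.6] [ 0.56190908 -0.26853278 -0.32782767]
```

Request:
carry_out(rows=[{"grip": -1,"tx": -0.2,"ty": -0.08,"tz": 0,"yaw": 0},{"grip": -1,"tx": -0.12,"ty": -0.06,"tz": 0,"yaw": 0},{"grip": -1,"tx": -0.08,"ty": 0,"tz": 0,"yaw": 0},{"grip": -1,"tx": -0.05,"ty": 0,"tz": 0,"yaw": 0},{"grip": -1,"tx": 0,"ty": 0,"tz": 0,"yaw": 0}])

```text
time_s: 17.52
ee_pos: [0.5134, -0.051, 0.0943]
ee_rot: [-3.141, -0.012, 0.135]
force: [16.8, 1.9, -10.0]
width: 0.006
finger_force: 8.3
```

Run:
```python
from h import *
print(ab('p'),robot.get_state()['force'])
```

```text
[19.6 59.9 94.3] [16.83982263  1.88809526 -9.95724151]
```

Request:
carry_out(rows=[{"grip": -1,"tx": 0.3,"ty": 0,"tz": 0,"yaw": 0},{"grip": -1,"tx": 0.3,"ty": 0,"tz": -0.4,"yaw": 0},{"grip": -1,"tx": 0,"ty": 0,"tz": -0.9,"yaw": 0},{"grip": -1,"tx": 0,"ty": 0,"tz": -1,"yaw": 0},{"grip": -1,"tx": 0,"ty": 0,"tz": -0.9,"yaw": 0},{"grip": -1,"tx": -0.2,"ty": -0.8,"tz": 0,"yaw": 0},{"grip": -1,"tx": -0.2,"ty": -0.9,"tz": 0,"yaw": 0},{"grip": -1,"tx": -0.2,"ty": -0.9,"tz": 0,"yaw": 0},{"grip": -0.15,"tx": 0,"ty": -0.8,"tz": 0,"yaw": 0},{"grip": -0.15,"tx": 0,"ty": 0,"tz": 0,"yaw": -1},{"grip": -0.15,"tx": 0,"ty": 0,"tz": 0,"yaw": -1},{"grip": -0.15,"tx": 0,"ty": 0,"tz": 0,"yaw": -1},{"grip": -0.15,"tx": 0,"ty": 0,"tz": 0,"yaw": -1},{"grip": -0.15,"tx": 0,"ty": 0,"tz": 0,"yaw": -1},{"grip": -0.15,"tx": 0,"ty": 0,"tz": 0,"yaw": -1},{"grip": -0.15,"tx": 0,"ty": 0,"tz": 0,"yaw": -1},{"grip": -0.15,"tx": 0,"ty": 0,"tz": 0,"yaw": -1},{"grip": -0.15,"tx": 0,"ty": 0,"tz": 0,"yaw": -1},{"grip": -0.15,"tx": 0,"ty": 0,"tz": 0,"yaw": -1}])

```text
time_s: 19.9
ee_pos: [0.4912, 0.0831, 0.223]
ee_rot: [-3.141, -0.0, 1.139]
force: [0.6, 0.9, 0.5]
width: 0.423
finger_force: 0.0
```

Request:
carry_out(rows=[{"grip": -0.15,"tx": 0,"ty": 0,"tz": 0,"yaw": -1},{"grip": -0.15,"tx": 0,"ty": 0,"tz": 0,"yaw": -1},{"grip": -0.15,"tx": 0,"ty": 0,"tz": 0,"yaw": -1},{"grip": -0.15,"tx": 0,"ty": 0,"tz": 0,"yaw": 0},{"grip": -0.15,"tx": 0,"ty": 0,"tz": 0,"yaw": 0}])

```text
time_s: 20.52
ee_pos: [0.4912, 0.083, 0.2224]
ee_rot: [3.141, -0.0, 1.434]
force: [-1.0, -0.1, 0.2]
width: 0.426
finger_force: 0.0
```

Run:
```python
from h import *
st=robot.get_state(); print(ab('f'),st['ee_rot'],st['joints'])
g=ST['f']+70*(np.sin(np.radians(15))*X+np.cos(np.radians(15))*Y); print(g, rel(*g,95), 'lever yaw',np.arctan2(X[1],X[0])+np.radians(75))
s=snap('top','t6'); levers(s)
s=snap('wrist','w6')
```

```text
[ 15.7  65.7 222.4] [ 3.14145620e+00 -8.06707209e-05  1.43440937e+00] [ 5.95429400e-02 -2.24684531e-01  1.97240885e+00  5.33983490e-05
  1.39371880e+00  1.95920504e-01]
[493.39013176  85.2337929 ] [0.06 0.05 3.19] lever yaw 1.4445766830198767
p stem [ 502.1 -113. ] 82 open deg 0.5 tip r 79.8
   line angle -0.2 offset of stem 0.9
f stem [484.6  15.8] 102 open deg 17.9 tip r 90.0
   line angle -174.7 offset of stem 7.3
q stem [467.  144.6] 76 open deg 2.7 tip r 89.9
   line angle -4.9 offset of stem 4.7
```

View pics/w6.png

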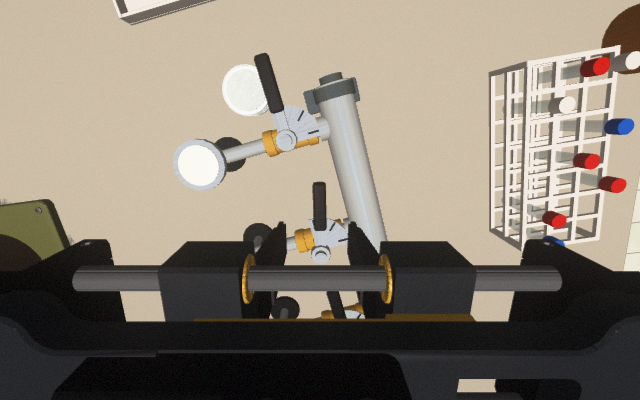

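The wrist view shows lever f (320,205) centred between the open fingers, and lever q (265,80) turned crosswise. I'll check q's angle from this depth view and the wrist calibration.

Run:
```python
from h import *
s=dict(np.load('w6.npz')); st=robot.get_state(); W=wcloud(s,st)*1000; g=s['image'].max(-1)
def fit(u0,u1,v0,v1):
    m=np.zeros(g.shape,bool); m[v0:v1,u0:u1]=True; m&=(g<70)&(W[...,2]>104)&(W[...,2]<114); p=W[m][:,:2]
    L=cv2.fitLine(p.astype(np.float32),cv2.DIST_HUBER,0,.01,.01).ravel(); d=L[:2]*np.sign(L[:2]@Y); 
    print(len(p),'open',np.degrees(np.arctan2(d@X,d@Y)),'centre',p.mean(0)); return L
for k,b in (('q',(245,290,45,120)),('f',(305,335,175,230))):
    L=fit(*b); 
    n=np.array([-L[1],L[0]]); print(k,'stem offset',n@(ST[k]-L[2:]))
```

```text
818 open -0.01764456789732476 centre [461.13396287 197.57832666]
q stem offset -1.3997800226338057
570 open 14.042861863288941 centre [492.15140567  70.94520428]
f stem offset 1.5399821414862949
```

Request:
carry_out(rows=[{"grip": -0.15,"tx": 0.06,"ty": 0.05,"tz": 0,"yaw": -0.25},{"grip": -0.15,"tx": 0,"ty": 0,"tz": 0.6,"yaw": 0},{"grip": -0.15,"tx": 0,"ty": 0,"tz": 0.8,"yaw": 0},{"grip": -0.15,"tx": 0,"ty": 0,"tz": 0.8,"yaw": 0},{"grip": -0.15,"tx": 0,"ty": 0,"tz": 0.6,"yaw": 0},{"grip": -0.15,"tx": 0,"ty": 0,"tz": 0.4,"yaw": 0},{"grip": -0.15,"tx": 0,"ty": 0,"tz": 0,"yaw": 0},{"grip": -0.5,"tx": 0,"ty": 0,"tz": 0,"yaw": 0},{"grip": -0.7,"tx": 0,"ty": 0,"tz": 0,"yaw": 0},{"grip": -1,"tx": 0,"ty": 0,"tz": 0,"yaw": 0},{"grip": -1,"tx": 0,"ty": 0,"tz": 0,"yaw": 0},{"grip": -1,"tx": 0,"ty": 0,"tz": 0,"yaw": 0}])

```text
time_s: 22.12
ee_pos: [0.494, 0.0851, 0.0946]
ee_rot: [3.14, -0.0, 1.461]
force: [0.1, 0.8, 4.2]
width: 0.141
finger_force: 30.0
```

Run:
```python
from h import *
st=robot.get_state(); a=ab('f'); print(a,np.hypot(*a[:2]),np.degrees(np.arctan2(*a[:2])),'yaw-angle',90-np.degrees(st['ee_rot'][2])+7.77,st['force'],st['ft_torque'])
```

```text
[18.7 67.4 94.6] 69.94605063904609 15.506571920386788 yaw-angle 14.075918328811216 [0.08007748 0.83842845 4.15293673] [ 0.00421241 -0.04138352  0.00251935]
```

Request:
carry_out(rows=[{"grip": -1,"tx": -0.005,"ty": 0.09,"tz": 0,"yaw": 0.5},{"grip": -1,"tx": -0.005,"ty": 0.09,"tz": 0,"yaw": 0.5},{"grip": -1,"tx": -0.005,"ty": 0.09,"tz": 0,"yaw": 0.5},{"grip": -1,"tx": -0.005,"ty": 0.09,"tz": 0,"yaw": 0.5},{"grip": -1,"tx": -0.005,"ty": 0.09,"tz": 0,"yaw": 0.5},{"grip": -1,"tx": -0.005,"ty": 0.09,"tz": 0,"yaw": 0.5},{"grip": -1,"tx": -0.005,"ty": 0.09,"tz": 0,"yaw": 0.5},{"grip": -1,"tx": -0.005,"ty": 0.09,"tz": 0,"yaw": 0.5},{"grip": -1,"tx": 0,"ty": 0,"tz": 0,"yaw": 0},{"grip": -1,"tx": 0,"ty": 0,"tz": 0,"yaw": 0}])

```text
time_s: 23.38
ee_pos: [0.5213, 0.0762, 0.0946]
ee_rot: [3.14, -0.002, 1.061]
force: [1.8, 4.6, 3.0]
width: 0.15
finger_force: 30.0
```

Run:
```python
from h import *
st=robot.get_state(); a=ab('f'); print(a,np.hypot(*a[:2]),np.degrees(np.arctan2(*a[:2])),'yaw-angle',90-np.degrees(st['ee_rot'][2])+7.77,st['force'],st['ft_torque'])
```

```text
[44.6 54.8 94.6] 70.65550226273959 39.141061220336944 yaw-angle 36.980779698745465 [1.82316854 4.62933142 3.04830646] [ 0.73298413 -0.33053896 -0.16992494]
```

Request:
carry_out(rows=[{"grip": -1,"tx": -0.01,"ty": 0.08,"tz": 0,"yaw": 0.45},{"grip": -1,"tx": -0.01,"ty": 0.08,"tz": 0,"yaw": 0.45},{"grip": -1,"tx": -0.01,"ty": 0.07,"tz": 0,"yaw": 0.4},{"grip": -1,"tx": 0,"ty": 0,"tz": 0,"yaw": 0},{"grip": -1,"tx": 0,"ty": 0,"tz": 0,"yaw": 0}])

```text
time_s: 24.0
ee_pos: [0.529, 0.071, 0.0946]
ee_rot: [3.14, -0.005, 0.931]
force: [4.0, 8.0, 2.5]
width: 0.147
finger_force: 30.0
```

Run:
```python
from h import *
st=robot.get_state(); a=ab('f'); print(a,np.hypot(*a[:2]),np.degrees(np.arctan2(*a[:2])),'yaw-angle',90-np.degrees(st['ee_rot'][2])+7.77,st['force'],st['ft_torque'])
```

```text
[51.5 48.7 94.6] 70.87975733592772 46.6006631153473 yaw-angle 44.43760041777989 [4.03584605 8.01564538 2.47938809] [ 1.23634217 -0.70695036 -0.11847389]
```

Request:
carry_out(rows=[{"grip": -0.5,"tx": 0,"ty": 0,"tz": 0,"yaw": 0},{"grip": -0.15,"tx": 0,"ty": 0,"tz": 0,"yaw": 0},{"grip": -0.15,"tx": 0,"ty": 0,"tz": 0,"yaw": 0},{"grip": -0.15,"tx": 0,"ty": 0,"tz": -0.4,"yaw": 0},{"grip": -0.15,"tx": 0,"ty": 0,"tz": -0.8,"yaw": 0},{"grip": -0.15,"tx": 0,"ty": 0,"tz": -0.9,"yaw": 0},{"grip": -0.15,"tx": 0,"ty": 0,"tz": -0.9,"yaw": 0},{"grip": -0.15,"tx": 0,"ty": 0,"tz": -0.2,"yaw": 0},{"grip": -0.15,"tx": 0,"ty": 0,"tz": 0,"yaw": 0},{"grip": -0.15,"tx": 0,"ty": 0,"tz": 0,"yaw": 0}])

```text
time_s: 25.25
ee_pos: [0.5266, 0.0695, 0.2199]
ee_rot: [-3.139, 0.002, 0.931]
force: [0.0, -0.2, -0.5]
width: 0.429
finger_force: 0.0
```

Run:
```python
from h import *
st=robot.get_state(); s=snap('wrist','w7'); t=snap('top','t7'); W=wcloud(s,st)*1000; g=s['image'].max(-1)
print(ab('f'))
for k in 'pfq':
    d=W[...,:2]-ST[k]; r=np.hypot(d[...,0],d[...,1]); m=(g<70)&(abs(W[...,2]-109)<4)&(r>30)&(r<84); m[240:]=0
    lab=cv2.connectedComponentsWithStats(m.astype(np.uint8))
    for i in range(1,lab[0]):
        if lab[2][i,4]>150:
            p=d[lab[1]==i]; L=cv2.fitLine(p.astype(np.float32),cv2.DIST_HUBER,0,.01,.01).ravel()[:2]; L*=np.sign(L@p.mean(0))
            print(k,len(p),lab[2][i],'line',np.degrees(np.arctan2(L@X,L@Y)).round(1))
```

```text
[ 49.   47.6 219.9]
f 600 [312 182  13  48 600] line 44.7
q 710 [162 110  48  44 710] line 0.2
```

View pics/w7.png

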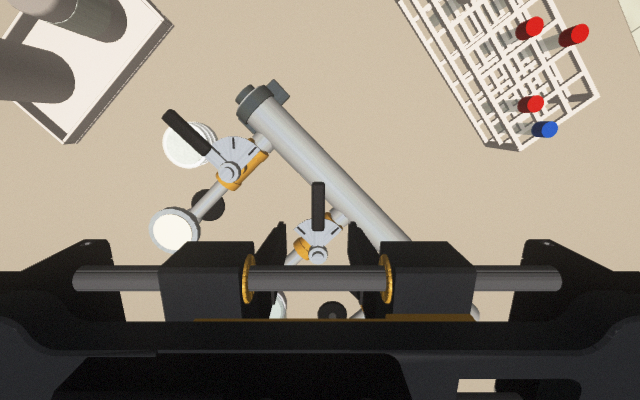

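The last view shows lever f at 44.7° (318,205) and q shut at 0.2° (185,130). I measured p at about 0° earlier, and nothing has touched it since. The gripper is clear, so I'm handing in.

```bash
python3 -c "
from h import *
W=cloud(dict(np.load('t7.npz')))*1000
for c,z0,z1 in (((435,382),140,158),((327,376),110,150)):
    m=(W[...,2]>z0)&(W[...,2]<z1)&(np.hypot(W[...,0]-c[0],W[...,1]-c[1])<45);print(m.sum(),np.median(W[m],0))
print(robot.hand_in())"
```

```text
198 [433.31655653 381.63228621 152.12598218]
387 [330.83141679 368.72446405 122.56605116]
the job is handed in; nothing more can be done
None
```

The job is handed in at about 25 s: the sample bottle stands upright in the tray beside the wash bottle, valves p and q are shut (about 0°), and only then was the funnel valve opened, to 44.7°.

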